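# Park the straightedge behind the bench post

### The arm

A 6-joint arm with a two-finger parallel gripper is mounted at the origin on the work surface. World frame = base frame: x ahead of the robot, y to its left, z up, the work surface at z = 0. Lengths are in m, angles in rad, forces in N, time in s.
With the tool pointing down it reaches from about 0.25 to 0.8 m from the base axis. Payload 3.9 kg.
Tool frame: the origin (TCP) lies midway between the tips of the shut fingers; the grasp point (between the pads) lies hold_point_z behind it (hold_point_z is the distance from the TCP to the grasp point, in m); x points along the fingers, z is the direction in which the jaws open and shut, and the axes are right-handed (so a half turn about x gives the same grasp; the last joint's range is limited). The gripper opens to 85 mm and grips with 20 to 120 N. Pads are 22 mm wide; open, the fingers measure 114 mm over their backs; the gripper's body (76 mm by 85 mm) begins 54 mm behind the grasp point. The pads swing forward as they close: fully open they stand 13 mm farther back than shut.
Start: joints at [1.291, 0.26, -0.138, 1.173, 0, 1.571], TCP at [0.145, 0.505, 0.231] pointing down, gripper open.
Joint ranges: [-2.78, 2.78], [-0.83, 1.72], [-1.28, 1.37], [-1.9, 2.12], [-1.57, 1.48], [-3.14, 3.14]. Speed limits (rad/s): [2.57, 2.57, 3.14, 3.14, 3.14, 3.14].

### API

Orientations are given as a 3x3 rotation matrix whose columns are the frame's x, y, z axes.
In Python, from rig import * gives the robot as it stands.
- The arm moves only by the shell command python3 -m pendant 'ROWS' [OPENING] [FORCE]. ROWS is JSON, a list of rows, each a list of 2 entries, a list of its own where there are three numbers: the shift along the tool's x, y, z normalised to -1 to 1, where 1 is 150 mm, then the turn, a rotation vector about the tool's x, y, z normalised to -1 to 1, where 1 is pi rad. A call has 1 to 5 rows; each row shifts and turns the commanded pose from where the row before left it, along the tool's axes as they then stand; what a row does not reach is not made up. A row lasts 1/10 s, in which the tool goes at most 50 mm and 8.59 degrees, less where a joint would pass 70% of its speed; a pose out of reach is approached as far as the arm can. A call with a number of a shift or a turn outside -1 to 1 is refused whole. A call with a gripper value outside its range is refused whole. OPENING is the opening, from 0 (shut) to 1 (fully open), set as the call begins (- or left out, the last holds). The fingers move at their own pace and stop on an object; FORCE is the grip in N (left out, the last holds). Time passes only in rows, so rows that do not move let the fingers close. It gives the time, the measured TCP pose, the force and the opening at its end, in the units of the state.
- observe(): the state, without advancing time (a new reading comes with each control period).
- snapshot(name): name is "scene" or "top"; returns (picture, depth): 400x640x3 uint8, red, green, blue; 400x640 float32, m along the optical axis (not along the pixel's ray), 0 where there is no reading.
- camera_info(name): a dict with "intrinsics" (3x3 intrinsics, pixels), "R" (3x3) and "t" (3): a world point X has camera coordinates R X + t. Camera axes: x right, y down, z forward; pixel columns grow to the right and rows downward; lengths in m; the calibration is good to about 2 mm. A picture is of the moment at which its call begins. camera_info takes no time and is no camera call.
- finish_job(): hands the job in, once; it reports no verdict.
The state is a dict: "time_s": time; "q": joint angles; "joint_velocities": joint speeds; "tau": joint torques, N m; "tool_pos": TCP position; "tool_rot": TCP orientation; "force": force on the tool from outside, world axes, zero at the start; "wrist_torque": the same for the moment, N m; "width": opening from 0.0 (shut) to 1.0 (fully open).
Only numpy, scipy, OpenCV 4.12 (cv2) and the standard library are available. Lean on these libraries where they do the work, as an engineer would, in place of code of your own. Each camera call takes 0.05 s, during which the arm holds its last target. There are 200 camera calls.

### The job

Put the cutting straightedge away in its open plywood dock by pushing it along the table with the fingertips: angle its left end in past the steel post so that it goes behind the post, then push the right end round, until the whole bar lies inside the dock flush against the back fence. Only push it, never pick it up or lift it, and leave the thread cone, the mallet and the jar where they stand.

Things in the scene. Friction and masses are not known exactly. Their poses are not given: they have to be found in the camera images.
- straightedge: Loose aluminium bar lying flat on the table, 260 mm long, 30 wide, 22 high, 0.26 to 0.49 kg. Origin: centre of its underside; y runs along its length to its left end, x across, z up. It starts on the robot's side of the dock, within 0.2 rad of parallel to the fence, its left end to the right of the post.
- straightedge_left_end (a point): Centre of the bar's left (+y) end face, 130 mm from the bar's centre, 11 mm above the table.
- straightedge_right_end (a point): Centre of the bar's right (-y) end face, 130 mm from the bar's centre, 11 mm above the table.
- dock: Fixed plywood dock: a back fence with a cheek at each end, 30 mm high, 18 mm thick, no floor, open on its -x side (towards the robot). Origin on the table at the middle of the fence's inner face; x points into the fence, y along it to the left. Inside it runs from y = -155 to +155 mm (cheeks' inner faces); the cheeks reach out to x = -72 mm. Turned by up to 0.15 rad.
- post: Fixed round steel post, 22 mm diameter, 55 mm high, in the dock's mouth near its left end. Origin: centre of its foot, always at x = -59, y = +81 mm in the dock's frame: 48 mm free between post and back fence, 225 mm between post and right cheek (less than the bar's length), 63 mm between post and left cheek.
- thread_cone: Bystander: upright cone of grey thread, 56 mm diameter at the foot, 85 mm high, loose. Origin at the centre of its underside.
- mallet: Bystander: wooden mallet standing on its round 56 mm head, slimmer handle up, 110 mm high, loose. Origin at the centre of its underside.
- finish_jar: Bystander: closed amber glass jar with a steel cap, 56 mm diameter, 75 mm high, loose. Origin at the centre of its underside.

How it is judged:
By the outcome, as a careful person would: the job done as asked, in the order asked, and still so for the second after the job is handed in, with the robot touching nothing.
It also fails if it takes over 67 s, if anything falls off the work surface, if the arm or the gripper's body presses on something with over 40 N, if the wrist force passes 120 N, or if a joint passes its speed limit or range.

## Working session

There is one attempt and no reset: what is moved stays moved. The work goes in short steps, Python scripts to look and compute and a shell command to move; the robot and the scene stay as the last step left them, time stands still between calls to the robot, and variables do not carry over. Pictures are saved under pics/ and viewed, about 8 in all and at most 12, crops included, and the job is handed in when it is done.

```bash
ls; mkdir -p pics; python3 - <<'E'
from rig import *
import cv2,numpy as np
s=observe();print(s['time_s'],s['tool_pos'],s['tool_rot'],s['width'])
try: print(hold_point_z)
except Exception as e: print(e)
for n in ['top','scene']:
    p,d=snapshot(n);cv2.imwrite(f'pics/{n}0.png',p[:,:,::-1]);np.save(f'{n}0.npy',d);c=camera_info(n);print(n,c)
E
```

```text
pics
0.0 [0.14477217 0.50392959 0.23045964] [[-5.27613736e-04 -9.61116068e-01  2.76144210e-01]
 [-1.90427898e-03  2.76144713e-01  9.61114182e-01]
 [-9.99998048e-01 -1.87585695e-05 -1.97593087e-03]] 0.9966678752083268
0.0187
top {'intrinsics': array([[443.02984097,   0.        , 318.65895831],
       [  0.        , 443.02984097, 192.26225129],
       [  0.        ,   0.        ,   1.        ]]), 'R': array([[ 0.00975523, -0.99990782,  0.00944439],
       [-0.99776503, -0.01035783, -0.06601263],
       [ 0.06610436, -0.00877932, -0.99777409]]), 't': array([0.04188167, 0.56984087, 1.07600168])}
scene {'intrinsics': array([[443.67127125,   0.        , 316.66208962],
       [  0.        , 443.67127125, 198.25819707],
       [  0.        ,   0.        ,   1.        ]]), 'R': array([[-0.48541486,  0.87424571,  0.00817571],
       [ 0.59507931,  0.33723292, -0.72948926],
       [-0.64050997, -0.34923974, -0.6839434 ]]), 't': array([ 0.23499564, -0.33130883,  1.38323903])}
```

View pics/top0.png

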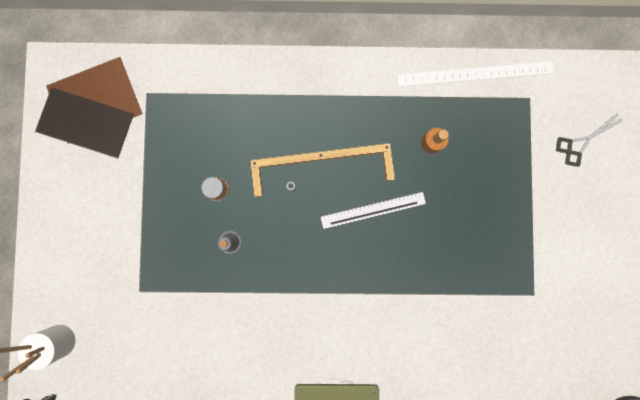

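View pics/scene0.png

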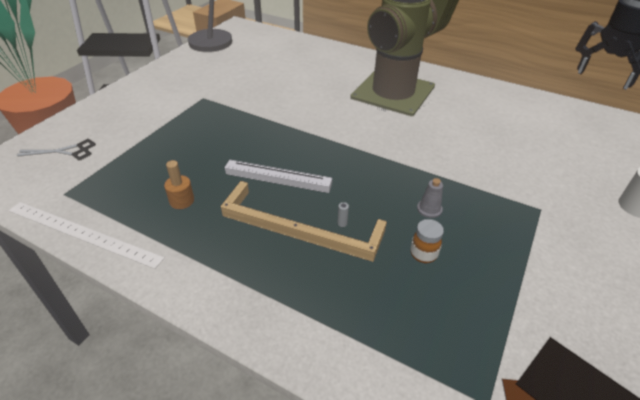

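The top view shows the dock (corners about (252,162) and (390,147)), the post at (291,186), the bar from (323,222) to (425,199), the jar at (214,187), the cone at (229,242) and the mallet at (437,140). I'll enlarge it.

```bash
cat > h.py <<'E'
import numpy as np,cv2
from rig import *
def ray(n,u,v,z):
    c=camera_info(n);R,t=c['R'],c['t'];C=-R.T@t
    d=R.T@np.linalg.solve(c['intrinsics'],[u,v,1.]);return (C+d*(z-C[2])/d[2])[:2]
def proj(n,X):
    c=camera_info(n);p=c['intrinsics']@(c['R']@np.array(X,float)+c['t']);return p[:2]/p[2]
E
python3 - <<'E'
import cv2
p=cv2.imread('pics/top0.png')
c=p[125:265,190:460];cv2.imwrite('pics/crop0.png',cv2.resize(c[5:135,10:250],None,fx=3.3,fy=3.3,interpolation=cv2.INTER_CUBIC))
E
```

```text
(no output)
```

View pics/crop0.png

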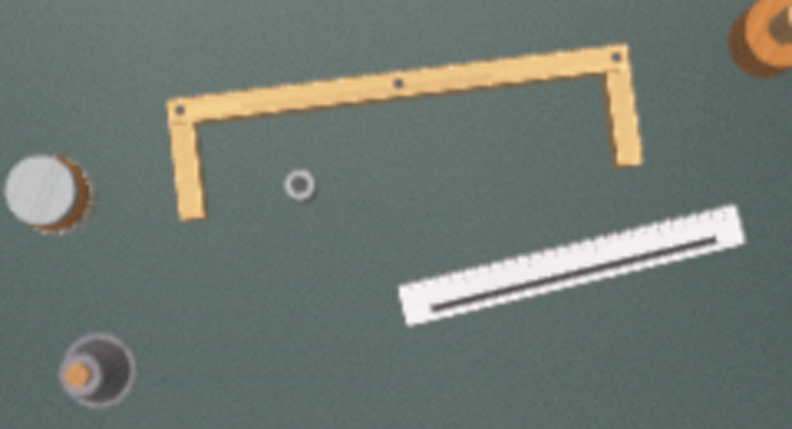

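```bash
cat >> h.py <<'E'
def fitbar(corn,off,s,n='top',z=.022):
    # corners order: left-far,right-far,right-near,left-near
    P=np.array([ray(n,off[0]+a/s,off[1]+b/s,z) for a,b in corn]);c=P.mean(0)
    y=(P[0]+P[3]-P[1]-P[2])/2;L=np.linalg.norm(y);W=np.linalg.norm((P[0]+P[1]-P[2]-P[3])/2);return c,np.arctan2(-y[0],y[1]),L,W
E
python3 - <<'E'
from h import *
np.set_printoptions(precision=4,suppress=True)
w=lambda a,b,z:ray('top',200+a/3.3,130+b/3.3,z)
il,ir=w(193,122,.03),w(608,71,.03); ol,orr=w(168,100,.03),w(627,45,.03)
post=w(299,184,.055)
print('inner',il,ir,np.linalg.norm(il-ir),'outer',np.linalg.norm(ol-orr),ol,orr)
for e in [w(181,219,.03),w(205,216,.03),w(617,166,.03),w(642,163,.03)]:print('cheek',e)
y=ol-orr;a=np.arctan2(-y[0],y[1]);y=il-ir;a2=np.arctan2(-y[0],y[1])
print('ang',a,a2)
R=np.array([[np.cos(a),-np.sin(a)],[np.sin(a),np.cos(a)]])
o1=(il+ir)/2;o2=post-R@[-.059,.081];o3=(ol+orr)/2-R@[.018,0]
print('origin',o1,o2,o3,'post',post)
print('bar',fitbar([(399,288),(737,205),(745,242),(408,325)],(200,130),3.3))
print('jar',w(40,190,.075),'cone',w(98,370,0.0),'mallet',ray('top',436,140,.03))
E
```

```text
inner [0.6292 0.1958] [ 0.6709 -0.1129] 0.31148547937712895 outer 0.3447504657802046 [0.6455 0.2147] [ 0.6907 -0.1271]
cheek [0.557  0.2033]
cheek [0.5594 0.1856]
cheek [ 0.5998 -0.1196]
cheek [ 0.6022 -0.1382]
ang 0.13144500251748134 0.13419646803561125
origin [0.6501 0.0415] [0.651  0.0425] [0.6502 0.0414] post [0.5819 0.1151]
bar (array([ 0.5262, -0.0878]), np.float64(0.250261150549257), np.float64(0.25982240041852195), np.float64(0.028230703639664276))
jar [0.5741 0.2975] cone [0.4439 0.2677] mallet [ 0.701  -0.2409]
```

```bash
cat >> h.py <<'E'
A=.132;O=np.array([.6503,.0418]);RD=np.array([[np.cos(A),-np.sin(A)],[np.sin(A),np.cos(A)]])
d2w=lambda p:O+RD@np.array(p); w2d=lambda p:RD.T@(np.array(p)-O)
def tip(): 
    s=observe();p=s['tool_pos'];return s,w2d(p[:2]),p[2]
def go(x,y,z):   # total shift in tool units to reach dock-frame x,y, height z
    s,_,_=tip();t=np.r_[d2w([x,y]),z]-s['tool_pos'];return s['tool_rot'].T@t/.15
def bar(save=None):
    p,d=snapshot('top');hsv=cv2.cvtColor(p,cv2.COLOR_RGB2HSV)
    if save: cv2.imwrite(save,cv2.resize(p[130:260,200:440],None,fx=3.3,fy=3.3,interpolation=cv2.INTER_CUBIC)[:,:,::-1])
    m=((hsv[...,1]<40)&(hsv[...,2]>170)).astype(np.uint8);k=np.zeros_like(m);k[140:285,245:460]=1
    m=cv2.morphologyEx(m*k,cv2.MORPH_CLOSE,np.ones((5,5)))
    n,l,st,c=cv2.connectedComponentsWithStats(m);i=1+np.argmax(st[1:,4]);cs,_=cv2.findContours((l==i).astype(np.uint8),0,1)
    b=cv2.boxPoints(cv2.minAreaRect(np.vstack(cs)))
    P=np.array([w2d(ray('top',u,v,.022)) for u,v in b]);c=P.mean(0)
    e=[P[1]-P[0],P[2]-P[1]];e.sort(key=np.linalg.norm);y=e[1]*np.sign(e[1][1]);L=np.linalg.norm(y);u=y/L
    return dict(c=c,th=np.arctan2(-y[0],y[1]),L=L,W=np.linalg.norm(e[0]),left=c+.13*u,right=c-.13*u)
def rep(save=None):
    np.set_printoptions(precision=4,suppress=True)
    s,p,z=tip();print('t',round(s['time_s'],2),'tip',p,round(z,4),'F',s['force'],'w',round(s['width'],2));print(bar(save))
E
python3 -m pendant '[[[0,0,0],[-0.0437,0,0]],[[0,0,0],[-0.0437,0,0]],[[0,0,0],[-0.0437,0,0]],[[0,0,0],[0,0,0]]]' 0
python3 -c "
from h import *
rep();print(go(-.20,-.015,.15),observe()['tool_rot'])"
```

```text
time_s: 0.5
tool_pos: [0.1449, 0.5042, 0.2309]
tool_rot: [[-0.0, -0.991, -0.131], [-0.001, -0.131, 0.991], [-1.0, 0.0, -0.001]]
force: [-0.4, 0.2, 0.2]
width: 0.332
t 0.5 tip [-0.4401  0.5249] 0.2309 F [-0.3899  0.1562  0.2225] w 0.33
{'c': array([-0.1387, -0.1106]), 'th': np.float64(0.11767988181031498), 'L': np.float64(0.259946361495477), 'W': np.float64(0.0306909657124146), 'left': array([-0.154 ,  0.0185]), 'right': array([-0.1235, -0.2397])}
[ 0.5418 -1.6106 -3.5952] [[-0.0002 -0.9916 -0.129 ]
 [-0.0009 -0.129   0.9916]
 [-1.      0.0004 -0.0008]]
```

```bash
R='' ; python3 -m pendant '[[[0,-0.107,-0.24],[0,0,0]],[[0.04,-0.107,-0.24],[0,0,0]],[[0.04,-0.107,-0.24],[0,0,0]],[[0.04,-0.107,-0.24],[0,0,0]],[[0.04,-0.107,-0.24],[0,0,0]]]' >/dev/null
python3 -m pendant '[[[0.04,-0.107,-0.24],[0,0,0]],[[0.04,-0.107,-0.24],[0,0,0]],[[0.04,-0.107,-0.24],[0,0,0]],[[0.04,-0.107,-0.24],[0,0,0]],[[0.04,-0.107,-0.24],[0,0,0]]]' >/dev/null
python3 -m pendant '[[[0.04,-0.107,-0.24],[0,0,0]],[[0.04,-0.107,-0.24],[0,0,0]],[[0.04,-0.107,-0.24],[0,0,0]],[[0.04,-0.107,-0.24],[0,0,0]],[[0.04,-0.107,-0.24],[0,0,0]]]' >/dev/null
python3 -m pendant '[[[0,0,0],[0,0,0]]]'
python3 -c "
from h import *
rep();print(go(-.20,-.015,.009))"
```

```text
time_s: 2.15
tool_pos: [0.4571, -0.0024, 0.1467]
tool_rot: [[0.001, -0.992, -0.123], [-0.001, -0.123, 0.992], [-1.0, -0.001, -0.002]]
force: [0.4, 0.1, -0.7]
width: 0.003
t 2.15 tip [-0.1973 -0.0184] 0.1467 F [ 0.3844  0.0849 -0.6808] w 0.0
{'c': array([-0.1387, -0.1106]), 'th': np.float64(0.11489406263533432), 'L': np.float64(0.2599616523586426), 'W': np.float64(0.030562269787498497), 'left': array([-0.1536,  0.0186]), 'right': array([-0.1238, -0.2397])}
[0.9187 0.0078 0.0093]
```

```bash
python3 -m pendant '[[[0.25,0.0,0.005],[0,0,0]],[[0.25,0.0,0.005],[0,0,0]],[[0.25,0,0],[0,0,0]],[[0.17,0,0],[0,0,0]],[[0,0,0],[0,0,0]]]'
python3 -m pendant '[[[0,-0.06,0],[0,0,0]],[[0,-0.06,0],[0,0,0]],[[0,-0.04,0],[0,0,0]],[[0,-0.04,0],[0,0,0]],[[0,-0.04,0],[0,0,0]]]'
python3 -m pendant '[[[0,-0.04,0],[0,0,0]],[[0,-0.04,0],[0,0,0]],[[0,-0.04,0],[0,0,0]],[[0,-0.04,0],[0,0,0]],[[0,-0.04,0],[0,0,0]]]'
python3 -c "
from h import *
rep('pics/a.png')"
```

```text
time_s: 2.7
tool_pos: [0.4503, 0.0036, 0.0067]
tool_rot: [[-0.008, -0.991, -0.132], [0.0, -0.132, 0.991], [-1.0, 0.008, 0.001]]
force: [-0.9, 0.3, 0.0]
width: -0.001
time_s: 3.2
tool_pos: [0.4909, 0.0073, 0.0099]
tool_rot: [[0.001, -0.991, -0.132], [0.0, -0.132, 0.991], [-1.0, -0.001, 0.0]]
force: [-1.3, 0.9, 0.3]
width: -0.003
time_s: 3.7
tool_pos: [0.5203, 0.0112, 0.0092]
tool_rot: [[-0.0, -0.991, -0.132], [-0.0, -0.132, 0.991], [-1.0, 0.0, -0.0]]
force: [-1.0, -0.5, 1.4]
width: -0.004
t 3.7 tip [-0.1329 -0.0133] 0.0092 F [-0.9899 -0.5194  1.4355] w -0.0
{'c': array([-0.1286, -0.1857]), 'th': np.float64(-0.12169932745768919), 'L': np.float64(0.11118343814199848), 'W': np.float64(0.02960778080537642), 'left': array([-0.1128, -0.0567]), 'right': array([-0.1444, -0.3147])}
```

View pics/a.png

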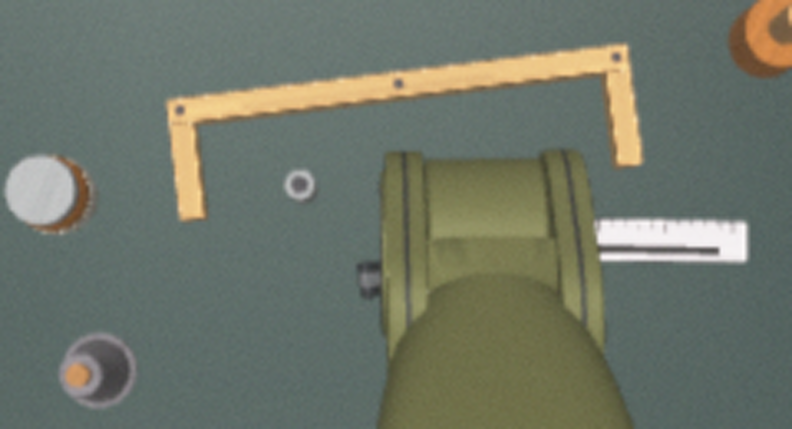

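```bash
sed -i "s|    return dict(c=c,th|    if L<.245: c=c-u*L/2+.13*u  # left part hidden: anchor on right end\n    return dict(c=c,th|" h.py
python3 -m pendant '[[[0,-0.04,0],[0,0,0]],[[0,-0.04,0],[0,0,0]],[[0,-0.04,0],[0,0,0]],[[0,-0.04,0],[0,0,0]],[[0,-0.04,0],[0,0,0]]]'
python3 -m pendant '[[[0,-0.04,0],[0,0,0]],[[0,-0.04,0],[0,0,0]],[[0,-0.03,0],[0,0,0]]]'
python3 -c "
from h import *
rep()"
```

```text
time_s: 4.25
tool_pos: [0.5504, 0.0151, 0.0093]
tool_rot: [[0.0, -0.991, -0.132], [-0.0, -0.132, 0.991], [-1.0, -0.0, -0.0]]
force: [0.3, 0.1, -0.5]
width: 0.001
time_s: 4.55
tool_pos: [0.5667, 0.0174, 0.0093]
tool_rot: [[0.0, -0.991, -0.132], [0.0, -0.132, 0.991], [-1.0, -0.0, -0.0]]
force: [-0.6, -1.1, 0.4]
width: 0.004
t 4.55 tip [-0.086  -0.0132] 0.0093 F [-0.5819 -1.1329  0.4462] w 0.0
{'c': array([-0.0986, -0.1106]), 'th': np.float64(-0.41074354186102074), 'L': np.float64(0.11408869109275957), 'W': np.float64(0.03103114706493476), 'left': array([-0.0467,  0.0086]), 'right': array([-0.1505, -0.2298])}
```

```bash

python3 -m pendant '[[[0,0.2,0],[0,0,0]],[[-0.3,0.05,0],[0,0,0]],[[-0.3,0,0],[0.0437,0,0]],[[0,0,-0.2],[0.0437,0,0]],[[0,0,-0.2],[0.0437,0,0]]]'
python3 -m pendant '[[[0,0,-0.3],[0,0,0]],[[0,0,-0.3],[0,0,0]],[[0,0,-0.3],[0,0,0]],[[0,0,0],[0,0,0]]]'
python3 -c "
from h import *
rep();s,_,_=tip();print(go(-.1635,-.2605,.009),RD.T@s['tool_rot'][:2])"
```

```text
time_s: 5.1
tool_pos: [0.5273, -0.0476, 0.1018]
tool_rot: [[0.007, -0.96, 0.279], [-0.0, 0.279, 0.96], [-1.0, -0.007, 0.001]]
force: [0.2, -0.4, -0.0]
width: -0.002
time_s: 5.5
tool_pos: [0.4864, -0.1817, 0.0997]
tool_rot: [[0.001, -0.959, 0.283], [-0.002, 0.283, 0.959], [-1.0, -0.002, -0.002]]
force: [0.5, 0.4, -0.0]
width: 0.005
t 5.5 tip [-0.1919 -0.2   ] 0.0997 F [ 0.5406  0.3572 -0.0041] w 0.0
{'c': array([-0.0978, -0.1108]), 'th': np.float64(-0.42126020129605923), 'L': np.float64(0.26007007945749944), 'W': np.float64(0.03098728481222885), 'left': array([-0.0447,  0.0078]), 'right': array([-0.151 , -0.2294])}
[ 0.6044 -0.3361 -0.3078] [[ 0.0012 -0.9145  0.4047]
 [-0.0004  0.4047  0.9145]]
```

```bash

python3 -m pendant '[[[0,0,-0.31],[0,0,0]],[[0,-0.336,0],[0,0,0]],[[0.25,0,0],[0,0,0]],[[0.2,0,0],[0,0,0]],[[0.155,0,0],[0,0,0]]]'
python3 -m pendant '[[[0,0,0.04],[0,0,0]],[[0,0,0.04],[0,0,0]],[[0,0,0.04],[0,0,0]],[[0,0,0.04],[0,0,0]],[[0,0,0.04],[0,0,0]]]'
python3 -m pendant '[[[0,0,0.04],[0,0,0]],[[0,0,0.04],[0,0,0]],[[0,0,0.04],[0,0,0]],[[0,0,0.04],[0,0,0]],[[0,0,0.04],[0,0,0]]]'
python3 -c "
from h import *
rep('pics/b.png')"
```

```text
time_s: 6.05
tool_pos: [0.5228, -0.2341, 0.0069]
tool_rot: [[-0.001, -0.962, 0.275], [0.001, 0.275, 0.962], [-1.0, 0.001, 0.001]]
force: [0.5, 0.3, 0.2]
width: -0.001
time_s: 6.55
tool_pos: [0.5319, -0.2069, 0.01]
tool_rot: [[0.002, -0.961, 0.276], [-0.002, 0.276, 0.961], [-1.0, -0.003, -0.001]]
force: [-1.0, -3.4, 0.8]
width: 0.002
time_s: 7.05
tool_pos: [0.539, -0.1775, 0.0085]
tool_rot: [[-0.0, -0.961, 0.276], [0.0, 0.276, 0.961], [-1.0, 0.0, 0.0]]
force: [-0.2, -3.2, 2.1]
width: -0.002
t 7.05 tip [-0.1392 -0.2027] 0.0085 F [-0.2143 -3.191   2.0798] w -0.0
{'c': array([-0.0816, -0.0713]), 'th': np.float64(-0.4222865405738837), 'L': np.float64(0.2597214014663775), 'W': np.float64(0.031012328353396346), 'left': array([-0.0283,  0.0472]), 'right': array([-0.1349, -0.1899])}
```

View pics/b.png

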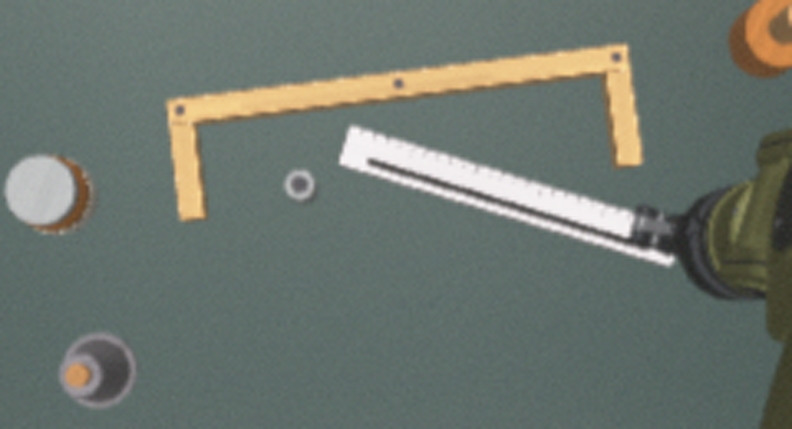

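The bar is sliding straight along its axis, left end at crop pixel (348,145), between post and fence. I'll keep pushing.

```bash

python3 -m pendant '[[[0,0,0.04],[0,0,0]],[[0,0,0.04],[0,0,0]],[[0,0,0.04],[0,0,0]],[[0,0,0.04],[0,0,0]],[[0,0,0.04],[0,0,0]]]'
python3 -m pendant '[[[0,0,0.03],[0,0,0]],[[0,0.01,0.03],[0,0,0]],[[0,0.01,0.03],[0,0,0]]]'
python3 -c "
from h import *
rep()"
```

```text
time_s: 7.6
tool_pos: [0.5472, -0.1484, 0.0084]
tool_rot: [[-0.0, -0.961, 0.276], [0.0, 0.276, 0.961], [-1.0, 0.0, 0.0]]
force: [-0.6, -1.4, 0.3]
width: 0.004
time_s: 7.9
tool_pos: [0.548, -0.1348, 0.0084]
tool_rot: [[-0.0, -0.961, 0.276], [0.0, 0.276, 0.961], [-1.0, 0.0, 0.0]]
force: [0.2, -2.0, 0.4]
width: -0.002
t 7.9 tip [-0.1247 -0.1616] 0.0084 F [ 0.153  -1.9564  0.4112] w -0.0
{'c': array([-0.0798, -0.0237]), 'th': np.float64(-0.430171122763532), 'L': np.float64(0.2590736012415836), 'W': np.float64(0.06210242045198674), 'left': array([-0.0256,  0.0945]), 'right': array([-0.1341, -0.1418])}
```

```bash
sed -i "s|    m=cv2.morphologyEx|    cv2.circle(k,tuple(int(round(v)) for v in proj('top',[*d2w([-.059,.081]),.055])),7,0,-1)\n    m=cv2.morphologyEx|" h.py
python3 -c "
from h import *
rep('pics/c.png')"
```

```text
t 7.95 tip [-0.1247 -0.1608] 0.0084 F [ 0.5284 -0.9018 -0.1262] w 0.0
{'c': array([-0.066 , -0.0296]), 'th': np.float64(-0.430825757191187), 'L': np.float64(0.25993006132821883), 'W': np.float64(0.031048974193353163), 'left': array([-0.0117,  0.0885]), 'right': array([-0.1202, -0.1477])}
```

View pics/c.png

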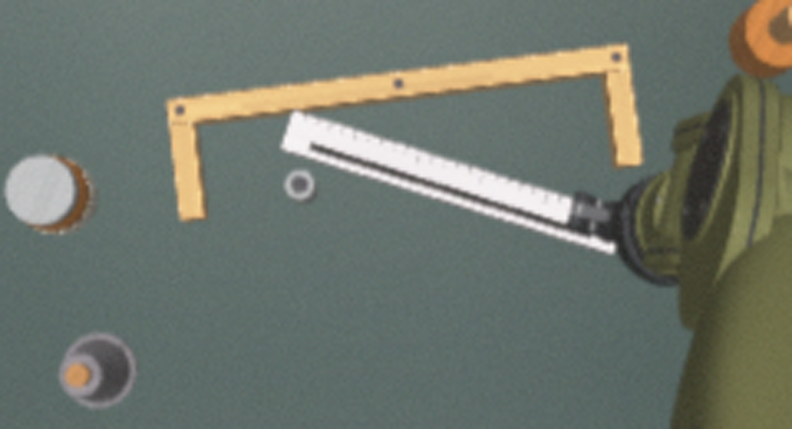

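The left end (crop pixel (290,130)) is now behind the post and touching the fence. Next I'll slide it further left along the fence.

```bash

python3 -m pendant '[[[0,0.016,0.036],[0,0,0]],[[0,0.016,0.036],[0,0,0]],[[0,0.016,0.036],[0,0,0]],[[0,0.0,0.0],[0,0,0]]]'
python3 -c "
from h import *
rep()"
```

```text
time_s: 8.4
tool_pos: [0.5454, -0.1166, 0.0086]
tool_rot: [[-0.0, -0.961, 0.275], [0.001, 0.275, 0.961], [-1.0, 0.001, 0.001]]
force: [-1.0, -0.6, -0.5]
width: -0.001
t 8.4 tip [-0.1248 -0.1432] 0.0086 F [-0.9531 -0.6115 -0.5336] w -0.0
{'c': array([-0.0659, -0.0111]), 'th': np.float64(-0.4316302536340757), 'L': np.float64(0.25755002981514924), 'W': np.float64(0.030996508149449906), 'left': array([-0.0115,  0.107 ]), 'right': array([-0.1202, -0.1292])}
```

```bash

python3 -m pendant '[[[0,0,-0.13],[0,0,0]],[[-0.3,0,0],[0,0,0]],[[0,0.281,0],[0,0,0]],[[0,0,0.3],[0,0,0]],[[0,0,0.1],[0,0,0]]]' >/dev/null
python3 -m pendant '[[[0.2,0,0],[0,0,0]],[[0.1,0,0],[0,0,0]],[[0,-0.04,0],[0,0,0]],[[0,-0.04,0],[0,0,0]],[[0,-0.04,0],[0,0,0]]]'
python3 -m pendant '[[[0,-0.035,0],[0,0,0]],[[0,-0.035,0],[0,0,0]],[[0,-0.035,0],[0,0,0]],[[0,0,0],[0,0,0]]]'
python3 -c "
from h import *
rep()"
```

```text
time_s: 9.45
tool_pos: [0.5354, -0.0726, 0.0094]
tool_rot: [[0.002, -0.961, 0.276], [-0.0, 0.276, 0.961], [-1.0, -0.002, 0.0]]
force: [-0.6, 0.2, -0.5]
width: -0.0
time_s: 9.85
tool_pos: [0.5502, -0.0769, 0.0089]
tool_rot: [[0.002, -0.961, 0.276], [-0.0, 0.276, 0.961], [-1.0, -0.002, 0.0]]
force: [0.9, -0.4, 0.1]
width: -0.001
t 9.85 tip [-0.1148 -0.1045] 0.0089 F [ 0.8727 -0.4076  0.0798] w -0.0
{'c': array([-0.0449,  0.0257]), 'th': np.float64(-0.3091373377522262), 'L': np.float64(0.21724839129684473), 'W': np.float64(0.031067452608993885), 'left': array([-0.0053,  0.1496]), 'right': array([-0.0844, -0.0981])}
```

```bash

python3 -m pendant '[[[0,0.1,0],[0,0,0]],[[-0.3,0,0],[-0.033,0,0]],[[0,0,-0.2],[0,0,0]],[[0,0,-0.195],[0,0,0]],[[0,-0.279,0],[0,0,0]]]' >/dev/null
python3 -m pendant '[[[0.2,0,0],[0,0,0]],[[0.1,0,0],[0,0,0]],[[0,0,0],[0,0,0]]]'
python3 -c "
from h import *
rep()"
```

```text
time_s: 10.7
tool_pos: [0.5631, -0.1376, 0.0063]
tool_rot: [[-0.005, -0.984, 0.175], [0.001, 0.175, 0.984], [-1.0, 0.005, 0.0]]
force: [-1.1, 0.8, 0.1]
width: -0.0
t 10.7 tip [-0.11   -0.1664] 0.0063 F [-1.0829  0.8351  0.132 ] w -0.0
{'c': array([-0.0575, -0.0139]), 'th': np.float64(-0.3086423797551827), 'L': np.float64(0.2576236460370571), 'W': np.float64(0.031065416866928784), 'left': array([-0.018,  0.11 ]), 'right': array([-0.097 , -0.1377])}
```

```bash

python3 -m pendant '[[[0,0,0.06],[0,0,0]],[[0,0,0.05],[0,0,0]],[[0,0,0.04],[0,0,0]],[[0,0,0.04],[0,0,0]],[[0,0.005,0.04],[0,0,0]]]'
python3 -m pendant '[[[0,0,0],[0,0,0]]]'
python3 -c "
from h import *
rep()"
```

```text
time_s: 11.25
tool_pos: [0.5714, -0.1039, 0.0094]
tool_rot: [[0.002, -0.985, 0.175], [-0.002, 0.175, 0.985], [-1.0, -0.002, -0.001]]
force: [-0.8, -3.2, 2.0]
width: 0.003
time_s: 11.35
tool_pos: [0.5709, -0.1028, 0.0089]
tool_rot: [[0.001, -0.985, 0.174], [0.001, 0.174, 0.985], [-1.0, -0.001, 0.001]]
force: [-0.7, -0.1, 0.1]
width: -0.003
t 11.35 tip [-0.0977 -0.1329] 0.0089 F [-0.7411 -0.1366  0.0912] w -0.0
{'c': array([-0.052 ,  0.0047]), 'th': np.float64(-0.31336237613386514), 'L': np.float64(0.2566549584236526), 'W': np.float64(0.03100770839476434), 'left': array([-0.012 ,  0.1283]), 'right': array([-0.0921, -0.119 ])}
```

```bash

python3 -m pendant '[[[0,0,-0.13],[0,0,0]],[[-0.3,0,0],[-0.0325,0,0]],[[0,0,0],[-0.0325,0,0]],[[0,0,0],[-0.0325,0,0]],[[0,0.109,0],[0,0,0]]]' >/dev/null
python3 -m pendant '[[[0,0,0.25],[0,0,0]],[[0,0,0.25],[0,0,0]],[[0.2,0,0],[0,0,0]],[[0.1,0,0],[0,0,0]],[[0,0,0],[0,0,0]]]'
python3 -c "
from h import *
rep();print(RD.T@tip()[0]['tool_rot'][:2])"
```

```text
time_s: 12.4
tool_pos: [0.5384, -0.0499, 0.0063]
tool_rot: [[-0.005, -0.991, -0.131], [0.001, -0.131, 0.991], [-1.0, 0.005, 0.002]]
force: [-1.1, -0.2, -0.4]
width: 0.002
t 12.4 tip [-0.123  -0.0762] 0.0063 F [-1.1368 -0.2094 -0.381 ] w 0.0
{'c': array([-0.0369,  0.0513]), 'th': np.float64(-0.3133623817194227), 'L': np.float64(0.20928062528377198), 'W': np.float64(0.03100778277389527), 'left': array([0.0031, 0.175 ]), 'right': array([-0.077 , -0.0724])}
[[-0.0032 -1.      0.0015]
 [ 0.0015  0.0015  1.    ]]
```

```bash

python3 -m pendant '[[[0,-0.05,0],[0,0,0]],[[0,-0.04,0],[0,0,0]],[[0,-0.04,0],[0,0,0]],[[0,-0.04,0],[0,0,0]],[[0,-0.04,0],[0,0,0]]]'
python3 -m pendant '[[[0,-0.04,0],[0,0,0]],[[0,-0.04,0],[0,0,0]],[[0,-0.04,0],[0,0,0]],[[0,-0.04,0],[0,0,0]],[[0,0,0],[0,0,0]]]'
python3 -c "
from h import *
rep('pics/d.png')"
```

```text
time_s: 12.95
tool_pos: [0.5729, -0.0469, 0.0088]
tool_rot: [[0.0, -0.992, -0.13], [-0.0, -0.13, 0.992], [-1.0, -0.0, -0.0]]
force: [-1.3, -0.9, 0.1]
width: -0.001
time_s: 13.45
tool_pos: [0.5977, -0.0434, 0.0087]
tool_rot: [[0.002, -0.991, -0.13], [0.0, -0.13, 0.991], [-1.0, -0.002, 0.0]]
force: [0.1, -0.4, -0.4]
width: -0.001
t 13.45 tip [-0.0633 -0.0775] 0.0087 F [ 0.1052 -0.3964 -0.4308] w -0.0
{'c': array([-0.0267,  0.0694]), 'th': np.float64(-0.0652236648627205), 'L': np.float64(0.19905464934892475), 'W': np.float64(0.031018849138298162), 'left': array([-0.0182,  0.1991]), 'right': array([-0.0351, -0.0603])}
```

View pics/d.png

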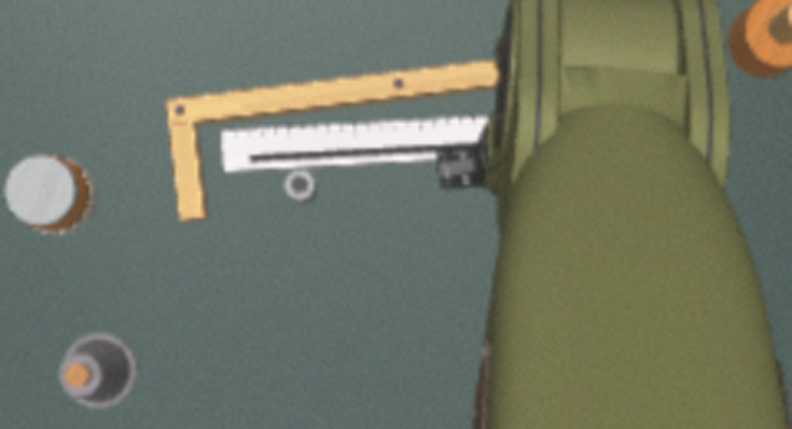

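The view shows the bar nearly parallel to the fence, behind the post: left end at crop (222,150), post at (299,185). Next I'll push near the middle.

```bash

python3 -m pendant '[[[0,0.067,0],[0,0,0]],[[0,0,0.19],[0,0,0]],[[0,0,0.19],[0,0,0]],[[0,-0.05,0],[0,0,0]],[[0,-0.04,0],[0,0,0]]]'
python3 -m pendant '[[[0,-0.04,0],[0,0,0]],[[0,-0.03,0],[0,0,0]],[[0,-0.03,0],[0,0,0]],[[0,0,0],[0,0,0]]]'
python3 -c "
from h import *
rep()"
```

```text
time_s: 14.0
tool_pos: [0.5919, 0.0137, 0.0087]
tool_rot: [[0.0, -0.991, -0.131], [-0.0, -0.131, 0.991], [-1.0, 0.0, -0.0]]
force: [-0.7, -0.1, 0.6]
width: 0.005
time_s: 14.4
tool_pos: [0.608, 0.0147, 0.0084]
tool_rot: [[0.001, -0.992, -0.129], [-0.0, -0.129, 0.992], [-1.0, -0.001, -0.0]]
force: [0.6, 0.2, -0.4]
width: 0.0
t 14.4 tip [-0.0455 -0.0213] 0.0084 F [ 0.6097  0.1596 -0.3522] w 0.0
{'c': array([-0.0178,  0.1516]), 'th': np.float64(-0.005314799207406954), 'L': np.float64(0.11710575254418737), 'W': np.float64(0.031059494854113384), 'left': array([-0.0171,  0.2816]), 'right': array([-0.0185,  0.0216])}
```

```bash

python3 -m pendant '[[[0,-0.015,0],[0,0,0]],[[0,-0.01,0],[0,0,0]],[[0,0,0],[0,0,0]]]'
python3 -m pendant '[[[0,-0.01,0],[0,0,0]],[[0,0,0],[0,0,0]]]'
python3 -c "
from h import *
rep()"
```

```text
time_s: 14.75
tool_pos: [0.6109, 0.0157, 0.0084]
tool_rot: [[0.0, -0.992, -0.13], [-0.0, -0.13, 0.992], [-1.0, -0.0, -0.0]]
force: [-0.9, -0.1, -0.2]
width: -0.0
time_s: 14.95
tool_pos: [0.6124, 0.016, 0.0085]
tool_rot: [[0.0, -0.992, -0.13], [0.0, -0.13, 0.992], [-1.0, -0.0, 0.0]]
force: [-1.1, 0.1, -1.1]
width: 0.001
t 14.95 tip [-0.0409 -0.0206] 0.0085 F [-1.0722  0.0691 -1.0972] w 0.0
{'c': array([-0.0156,  0.1536]), 'th': np.float64(0.00428249309796139), 'L': np.float64(0.11550147270353309), 'W': np.float64(0.031153899947507363), 'left': array([-0.0162,  0.2836]), 'right': array([-0.015 ,  0.0236])}
```

```bash
for i in 1; do python3 -m pendant '[[[0,-0.01,0],[0,0,0]],[[0,0,0],[0,0,0]]]' | grep -E 'pos|force'
python3 -m pendant '[[[0,-0.01,0],[0,0,0]],[[0,0,0],[0,0,0]]]'| grep -E 'pos|force'; done
python3 -c "
from h import *
rep()"
```

```text
tool_pos: [0.6136, 0.0163, 0.0085]
force: [-2.4, 1.1, 0.1]
tool_pos: [0.614, 0.0164, 0.0084]
force: [-4.7, 0.3, 1.6]
t 15.4 tip [-0.0393 -0.0204] 0.0084 F [-4.7379  0.3425  1.6174] w 0.0
{'c': array([-0.0137,  0.1533]), 'th': np.float64(0.004307901098191665), 'L': np.float64(0.11612473834332714), 'W': np.float64(0.030543781789367296), 'left': array([-0.0143,  0.2833]), 'right': array([-0.0132,  0.0233])}
```

```bash
python3 -m pendant '[[[0,-0.01,0],[0,0,0]],[[0,0,0],[0,0,0]],[[0,0.05,0],[0,0,0]],[[0,0,0.25],[0,0,0]],[[0,0,0.12],[0,0,0]]]' | grep -E 'pos|force'
python3 -m pendant '[[[0,-0.03,0],[0,0,0]],[[0,-0.015,0],[0,0,0]],[[0,-0.01,0],[0,0,0]],[[0,0,0],[0,0,0]]]'| grep -E 'pos|force'
python3 -m pendant '[[[0,0.06,0],[0,0,0]],[[0,0,-0.3],[0,0,0]],[[0,0,-0.3],[0,0,0]],[[0,0,-0.3],[0,0,0]]]'| grep -E 'pos|force'
python3 -m pendant '[[[0,-0.03,0],[0,0,0]],[[0,-0.02,0],[0,0,0]],[[0,-0.01,0],[0,0,0]],[[0,0,0],[0,0,0]]]'| grep -E 'pos|force'
python3 -c "
from h import *
rep()"
```

```text
tool_pos: [0.6033, 0.0722, 0.009]
force: [0.2, 0.6, 0.6]
tool_pos: [0.6065, 0.0721, 0.0078]
force: [-7.4, 3.5, 4.7]
tool_pos: [0.6202, -0.0653, 0.009]
force: [0.0, 0.4, 0.7]
tool_pos: [0.6247, -0.0633, 0.0076]
force: [-5.5, -4.2, 0.8]
t 17.15 tip [-0.0392 -0.1008] 0.0076 F [-5.4576 -4.1528  0.7884] w 0.0
{'c': array([-0.0133,  0.0485]), 'th': np.float64(0.004307908911600027), 'L': np.float64(0.2209791934308285), 'W': np.float64(0.03059630084097117), 'left': array([-0.0139,  0.1785]), 'right': array([-0.0128, -0.0815])}
```

Contact is firm at all three places. Retreat and lift the tool, then look.

```bash
python3 -m pendant '[[[0,0.2,0],[0,0,0]],[[0,0.2,0],[0,0,0]],[[-0.3,0,0],[0,0,0]],[[-0.3,0.1,0],[0,0,0]],[[-0.3,0.3,0],[0,0,0]]]' | grep -E 'pos|force'
python3 -m pendant '[[[0,0.3,0],[0,0,0]],[[0,0.3,0],[0,0,0]],[[0,0,0],[0,0,0]]]' | grep -E 'pos|force'
python3 -c "
from h import *
rep('pics/e.png')
p,_=snapshot('scene');cv2.imwrite('pics/f.png',cv2.resize(p[130:290,150:470],None,fx=2.5,fy=2.5,interpolation=2)[:,:,::-1])"
```

```text
tool_pos: [0.5218, -0.0757, 0.1365]
force: [1.0, -0.4, 0.6]
tool_pos: [0.4209, -0.0867, 0.1329]
force: [0.3, -0.6, -0.9]
t 18.0 tip [-0.2443 -0.0972] 0.1329 F [ 0.2736 -0.6307 -0.9187] w -0.0
{'c': array([-0.0133,  0.0094]), 'th': np.float64(0.0026078184150987414), 'L': np.float64(0.2601091806326623), 'W': np.float64(0.030676756584855417), 'left': array([-0.0137,  0.1394]), 'right': array([-0.013 , -0.1206])}
```

View pics/e.png

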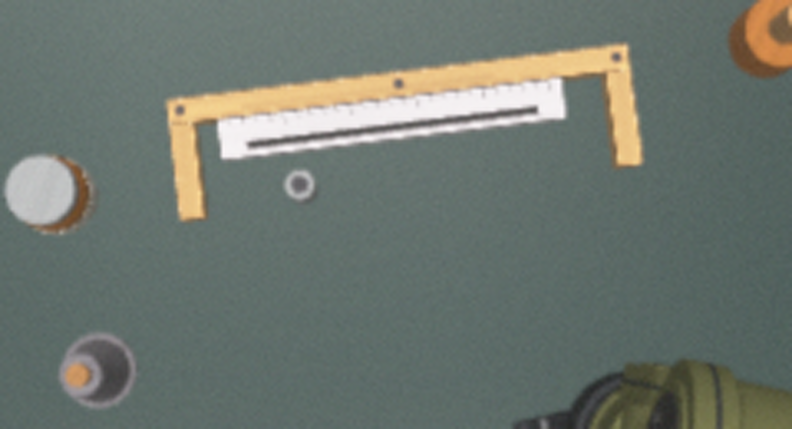

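View pics/f.png

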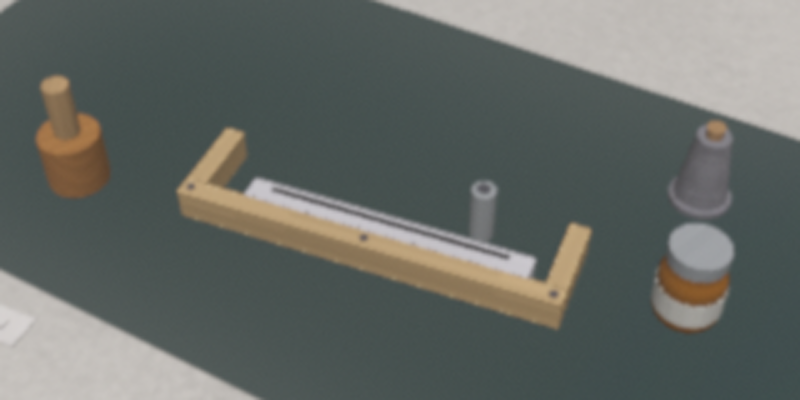

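The bar lies flush along the fence, with its ends at crop pixels (220,138) and (565,100). It is inside both cheeks and behind the post, and the jar, cone and mallet are where they started. The gripper is clear, so I'm handing in.

```bash
python3 -c "
from rig import *
print(finish_job())"
```

```text
the job is handed in; nothing more can be done
None
```

The straightedge is in the dock, flush against the back fence and behind the post, and the job was handed in at about 18 s of the 67 s allowed. I only pushed it, with the shut fingertips: I angled the left end in, slid it behind the post from the right end, then swung the right end round. Last, I pressed the bar lightly against the fence at three places.

**Last checks:**
- **Position:** the bar is 0.003 rad from parallel to the fence. Its ends are at y = +139 and −121 mm, inside the ±155 mm cheeks.
- **Flush fit:** its centre measured x = −13 mm, where flush would be −15 mm. That agrees within the 2 mm calibration, and no gap shows in the top picture.
- **Forces:** the pressing showed under 10 N at the wrist at the end of each push.
- **Bystanders:** the thread cone, mallet and jar look unmoved in the last top and scene pictures.
- **Robot:** the gripper was clear and touching nothing at hand-in.

No check failed. While the arm or the post confused the bar's outline in the camera, I worked out its position from the end I could still see. The full views afterwards agreed with those positions.

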